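# Set a fired tile overhanging the end of the board

## Robot

A 6-joint arm with a two-finger parallel gripper is mounted at the origin on the work surface. World frame = base frame: x ahead of the robot, y to its left, z up, the work surface at z = 0. Lengths are in mm, angles in rad, forces in N, time in s.
With the tool pointing down it reaches from about 400 to 925 mm from the base axis. Payload 12.5 kg.
Tool frame: the origin (TCP) lies midway between the tips of the shut fingers; the grasp point (between the pads) lies 19 mm behind it; z points along the fingers, y is the direction in which the jaws open and shut (so a half turn about z gives the same grasp; the last joint's range is limited). The gripper opens to 95 mm and grips with 3 to 60 N. Pads are 20 mm wide; open, the fingers measure 119 mm over their backs; the gripper's body (75 mm by 180 mm) begins 59 mm behind the grasp point.
Start: joints at [-1.361, 0.491, 1.559, -0, 1.092, -0.106], TCP at [194.134, -594.103, 214.661] pointing down, gripper open.
Joint ranges: [-3.1, 3.1], [-0.84, 2.19], [0.05, 2.79], [-1.13, 4.28], [0.06, 2.93], [-2.69, 2.69]. Speed limits (rad/s): [2.22, 2.22, 2.79, 3.14, 3.14, 3.14].

## Interface

Orientations are given as [roll, pitch, yaw] about the fixed x, y, z axes, in that order (R = Rz(yaw) Ry(pitch) Rx(roll)).
In Python, from cell import * gives the robot as it stands. The module is installed in compiled form; this text tells all that it offers.
- The arm moves only by the tool carry_out, never from a script. Its argument "moves" is a list of rows, each an object of numbers: "dx", "dy", "dz": the shift along the tool's x, y, z in m; "twist": the turn about the tool's z in degrees. A call has 1 to 5 rows; each row is the pose to reach, as a shift and turn from the pose commanded when the call began, along the tool's axes at that moment; what a row does not reach only later rows make up. A row lasts 1/10 s, in which the tool goes at most 50 mm and 8.59 degrees, less where a joint would pass 70% of its speed; a pose out of reach is approached as far as the arm can. A call with a gripper value outside its range is refused whole. "grip" is the finger opening in m, from 0 to 0.0951, set as the call begins (left out, the last holds). The fingers move at their own pace and stop on an object; the grip force is fixed at half the most. Time passes only in rows, so rows that repeat a pose let the fingers close. It gives the time, the measured TCP pose, the force and the opening at its end, in the units of the state.
- state(): the state, without advancing time (a new reading comes with each control period).
- read_camera(name): name is "scene" or "side" or "wrist"; returns (picture, depth): 400x640x3 uint8, red, green, blue; 400x640 float32, mm along the optical axis (not along the pixel's ray), 0 where there is no reading.
- camera_info(name): a dict with "mtx" (3x3 intrinsics, pixels), "R" (3x3) and "t" (3): a world point X has camera coordinates R X + t. Camera axes: x right, y down, z forward; pixel columns grow to the right and rows downward; lengths in mm; the calibration is good to about 2 mm. A picture is of the moment at which its call begins: read the wrist's pose just before it. camera_info takes no time and is no camera call; for the wrist camera it gives the pose at the moment of the call.
- job_done(): hands the job in, once; it reports no verdict.
The state is a dict: "t": time; "joints": joint angles; "qvel": joint speeds; "tau": joint torques, N m; "eef_pos": TCP position; "tcp_rot": TCP orientation; "ft_force": force on the tool from outside, world axes, zero at the start; "moment": the same for the moment, N m; "opening": opening from 0.0 (shut) to 1.0 (fully open).
Only numpy, scipy, OpenCV 4.12 (cv2) and the standard library are available. Lean on these libraries where they do the work, as an engineer would, in place of code of your own. Each camera call takes 0.05 s, during which the arm holds its last target. There are 200 camera calls.

## Task

Push the flat clay tile along the raised board until about a third of its length sticks out past the board's end, at the end where the wide bowl with the two handles stands, so that the potter can get hold of its edge. Leave it lying flat, with its long side snug against the wooden strip along the back of the board. Only push the tile with the fingers, never lift or tip it, and leave the bowl, the crock, the kiln prop and the scraper where they are.

Things in the scene. Friction and masses are not known exactly. Their poses are not given: they have to be found in the camera images.
- tile: Flat rectangular fired-clay tile, terracotta, 110 (its x) by 150 (its y) by 8 mm thick (z), about 0.25 kg, loose on the board. Origin: centre of its underside. Its y axis (long side) lies roughly along the board at the start, up to 15 degrees askew, its back side some 5 to 35 mm clear of the strip. It slides on the board at about 1 to 4 N.
- ledge: Fixed pale wooden board on bricks, turned up to 15 degrees. Origin: on the table (z = 0) under the board's centre; z up. 200 mm deep (x -100 to +100), 400 mm long (y -200 to +200), upper face at z = 80 mm. Both ends are open. A dark wooden strip runs along its far (+x) side; the tile is snug against it when its centre is at x = +25 mm of the board.
- strip (a point): Middle of the front foot of the wooden strip, where it meets the board's upper face (80 mm above the table); axes as the board's. The strip is 400 mm long (the board's full length), 20 mm thick and rises 25 mm above the board.
- bowl: Wide low terracotta bowl with two side handles, 148 mm across (190 over the handles), 68 mm high, open on top, standing on the table about 380 mm from the board's centre, beyond one end or the other (+y or -y) of the board. Origin: centre of its underside. Its side is the end at which the tile must stick out.
- crock: Straight narrow crock of unfired grey-brown clay, 88 mm across, 100 mm high, open on top, on the table beyond the other end of the board. Origin: centre of its underside. Bystander.
- prop: White upright kiln prop, cylinder 36 mm across and 60 mm high, on the table behind the board (its +x side). Origin: centre of its underside. Bystander.
- scraper: Dark wooden scraper, a flat slab 60 by 120 by 12 mm lying on the table in front of the board (its -x side). Origin: centre of its underside. Bystander.
There are look-alikes about, which are no part of the job. Of the things that look like the tile, the smaller one is meant. Of the things that look like the bowl, take the one that is nearest to the robot's base at the start.

How it is judged (in metres and radians):
At the end, for the whole second after the job is handed in: The tile lies flat and still on the board, sticking out 32 to 68 mm past the end on the bowl's side, its long side against the back strip: within 6 mm of touching it and within 3.4 degrees of parallel (((y of bowl in the frame of ledge above 0 m and y of tile in the frame of ledge between 0.157 and 0.193 m) or (y of bowl in the frame of ledge below 0 m and y of tile in the frame of ledge between -0.193 and -0.157 m)) and x of tile in the frame of ledge above 0.019 m and angle between the x axis of tile and the x axis of ledge, either way round below 0.06 rad and z of tile in the frame of ledge between 0.077 and 0.083 m and angle between tile's own z axis and vertical below 0.04 rad and linear speed of tile below 0.01 m/s).
It fails at once if the tile is lifted more than 12 mm off the board (z of tile in the frame of ledge above 0.092 m).
It fails at once if the tile is tipped or falls off the board (angle between tile's own z axis and vertical above 0.17 rad or z of tile in the frame of ledge below 0.06 m).
It fails at once if the bowl, crock, prop or scraper is moved more than 15 mm (distance of any of bowl, crock, prop, scraper from where it was at the start of the episode above 0.015 m).
It also fails if it takes over 59 s, if anything falls off the work surface, if the arm or the gripper's body presses on something with over 40 N, if the wrist force passes 120 N, or if a joint passes its speed limit or range.

## Working session

There is one attempt and no reset: what is moved stays moved. The work goes in short steps, Python scripts to look and compute and a tool call to move; the robot and the scene stay as the last step left them, time stands still between calls to the robot, and variables do not carry over. Pictures are saved under pics/ and viewed, about 8 in all and at most 12, crops included, and the job is handed in when it is done.

Besides the shell and the picture viewer there is one more tool, called as name([rows], argument=value, ...), one row to a line, values as JSON. carry_out: Moves the arm, as the interface text tells. Its arguments: {"type":"object","properties":{"moves":{"type":"array","items":{"type":"object","properties":{"dx":{"type":"number"},"dy":{"type":"number"},"dz":{"type":"number"},"twist":{"type":"number"}}}},"grip":{"type":"number"}},"required":["moves"]}

```bash
mkdir -p pics; cat > h.py <<'E'
from cell import *
import numpy as np, cv2
def grab(n,f):
    i=camera_info(n); p,d=read_camera(n)
    cv2.imwrite(f'pics/{f}.png',cv2.cvtColor(p,cv2.COLOR_RGB2BGR)); np.savez(f'{f}.npz',p=p,d=d,**{k:np.array(i[k]) for k in('mtx','R','t')})
def cloud(f):
    z=np.load(f+'.npz'); d=z['d'].astype(float); v,u=np.mgrid[:400,:640]
    K=z['mtx']; c=np.stack([(u-K[0,2])/K[0,0]*d,(v-K[1,2])/K[1,1]*d,d],-1)
    W=(c-z['t'])@z['R']; W[d==0]=np.nan
    return z['p'],W
E
python3 - <<'E'
from h import *
for n in('scene','side'): grab(n,n+'0')
a=[cv2.imread(f'pics/{n}0.png') for n in('scene','side')]
s=state(); print(s['eef_pos'],s['tcp_rot'],s['ft_force'])
for n in('scene','side'):
    i=camera_info(n); print(n,-np.array(i['R']).T@i['t'])
E
```

```text
[ 194.10364282 -593.8703638   214.11752315] [-3.14061953e+00 -8.43519847e-05  3.15855513e-01] [-0.43930862  0.66187948 -0.49461928]
scene [1058.48474833  811.57673558  776.61267353]
side [-224.30578909  930.92891121 1218.1188276 ]
```

View pics/scene0.png

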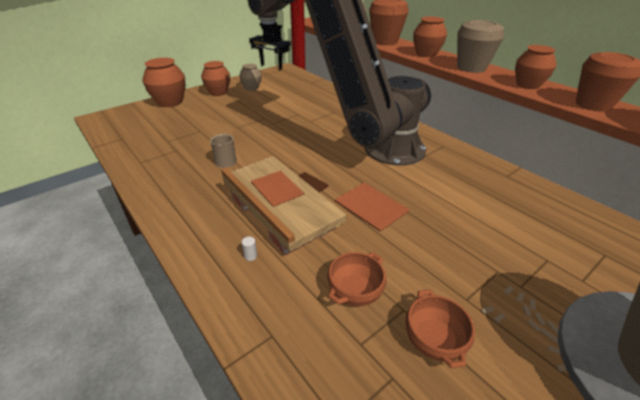

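View pics/side0.png

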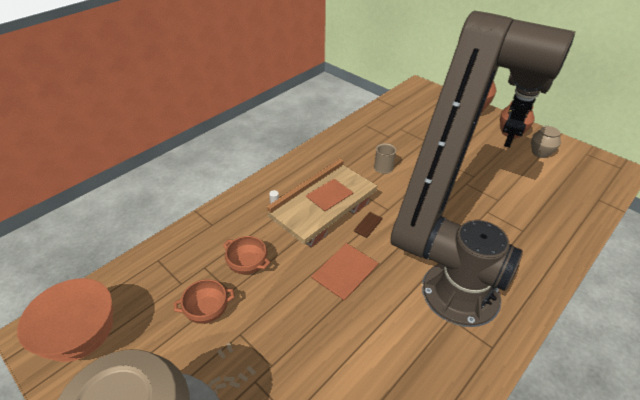

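The scene view shows the board (~285,200) with the tile on it at (277,188), the strip on the left edge, and the crock at (223,150). The prop is at (249,248) and both bowls, (357,278) and (440,326), are off the same end. In the side view, the board is at (325,205) and the tile at (330,194).

```bash
cat >> h.py <<'E'
def rect(pts):
    r=cv2.minAreaRect(pts[:,:2].astype(np.float32)); return np.round(r[0],1),np.round(r[1],1),round(r[2],2)
def blob(m):
    n,l,s,_=cv2.connectedComponentsWithStats(m.astype(np.uint8)); return l==1+np.argmax(s[1:,4])
def masks(f):
    p,W=cloud(f); q=p.astype(int); red=(q[...,0]>1.75*q[...,1])&(q[...,0]>90); z=W[...,2]
    near=(W[...,0]>300)&(abs(W[...,1])<450)
    return p,W,red,z,near
E
python3 - <<'E'
from h import *
for f in('scene0','side0'):
    p,W,red,z,near=masks(f)
    print(f,'table z',np.nanmedian(z[near&(abs(z)<20)]))
    top=blob(near&(z>72)&(z<94)); print('board',rect(W[top]),np.nanmedian(z[top&~red]))
    t=blob(top&red); print('tile',t.sum(),rect(W[t]),np.nanmedian(z[t]))
    s=blob(near&(z>98)&(z<110)); print('strip',s.sum(),rect(W[s]))
v={'scene0':dict(bowlA=(357,270),bowlB=(440,320),prop=(249,241),crock=(223,140),tile=(277,188)),'side0':dict(bowlA=(246,250),bowlB=(205,300),prop=(273,194),crock=(385,152),tile=(330,194),scr=(368,224))}
for f,d in v.items():
    p,W=cloud(f)
    for k,(u,w) in d.items(): print(f,k,W[w,u].round(),p[w,u])
E
```

```text
scene0 table z 3.0505841065962076
board (array([589. ,  41.5]), array([403. , 201.9]), 88.74) 83.02157517620438
tile 838 (array([585.7,  20.1]), array([144.5, 104.6]), 83.85) 91.00776177387218
strip 702 (array([679.8,  41.2]), array([401.6,  22.2]), 88.44)
side0 table z -0.4602289920288431
board (array([580.5,  43.8]), array([409.2, 199. ]), 87.29) 79.97709117931853Traceback (most recent call last):
  File "<stdin>", line 6, in <module>
  File "h.py", line 14, in blob
    n,l,s,_=cv2.connectedComponentsWithStats(m.astype(np.uint8)); return l==1+np.argmax(s[1:,4])
                                                                              ~~~~~~~~~^^^^^^^^^
    return _wrapfunc(a, 'argmax', axis=axis, out=out, **kwds)
    return bound(*args, **kwds)
ValueError: attempt to get argmax of an empty sequence
```

```bash
python3 - <<'E'
from h import *
v={'scene0':dict(bowlA=(357,270),bowlB=(440,320),prop=(249,241),crock=(223,140),tile=(277,188)),'side0':dict(bowlA=(246,250),bowlB=(205,300),prop=(273,194),crock=(385,152),tile=(330,194),scr=(368,224))}
for f,d in v.items():
    p,W=cloud(f)
    for k,(u,w) in d.items(): print(f,k,W[w,u].round(),p[w,u])
p,W=cloud('side0'); q=p.astype(int);z=W[...,2]
near=(W[...,0]>300)&(abs(W[...,1])<450)
t=blob(near&(z>70)&(z<95)&(q[...,0]>1.5*q[...,1])); print('tile',t.sum(),rect(W[t]),np.nanmedian(z[t]))
s=blob(near&(z>98)&(z<110)); print('strip',s.sum(),rect(W[s]))
E
```

```text
scene0 bowlA [573. 379.  19.] [167  94  62]
scene0 bowlB [519. 607.  10.] [154  87  56]
scene0 prop [762. 145.  61.] [213 203 194]
scene0 crock [ 570. -377.   77.] [119 101  82]
scene0 tile [589.  28.  93.] [165  92  59]
side0 bowlA [649. 386.  12.] [198 121  86]
side0 bowlB [585. 614.   9.] [179 110  79]
side0 prop [752. 156.  67.] [231 228 221]
side0 crock [ 608. -377.   51.] [124 109  90]
side0 tile [575.  20.  88.] [175 105  75]
side0 scr [411. -19.  11.] [85 53 36]
tile 748 (array([579.1,  20.3]), array([149. , 110.9]), 85.7) 86.92879634834354
strip 420 (array([674.8,  41.5]), array([400.3,  26.8]), 88.23)
```

```bash
cat >> h.py <<'E'
from scipy.spatial.transform import Rotation as Ro
B=np.array([587,41.5]); YAW=np.radians(-1.6)
def go(bx,by,z,yawdeg=None):
    "moves (m,deg) to board coords bx,by at height z, tool x at yawdeg in board frame"
    s=state(); R=Ro.from_euler('xyz',s['tcp_rot']).as_matrix(); c,n=np.cos(YAW),np.sin(YAW)
    w=np.r_[B+[c*bx-n*by,n*bx+c*by],z]; d=R.T@(w-s['eef_pos'])
    y=np.degrees(np.arctan2(R[1,0],R[0,0])-YAW)
    print('t',round(s['t'],2),'d',(d/1000).round(4),'now yaw(board)',y.round(2),'twist',None if yawdeg is None else round(((y-yawdeg)+180)%360-180,2),'F',np.round(s['ft_force'],1))
E
python3 -c "
from h import *
go(-94,-21,180,0); print(B)"
```

```text
t 0.1 d [ 0.4752 -0.4938  0.0346] now yaw(board) 19.7 twist 19.7 F [-0.4  0.7 -0.5]
[587.   41.5]
```

carry_out([
  {"dx": 0.16,"dy": -0.165,"dz": 0.0,"twist": 10},
  {"dx": 0.16,"dy": -0.165,"dz": 0.0,"twist": 20},
  {"dx": 0.16,"dy": -0.165,"dz": 0.0,"twist": 20},
  {"dx": 0.16,"dy": -0.165,"dz": 0.0,"twist": 20},
  {"dx": 0.16,"dy": -0.165,"dz": 0.0,"twist": 20},
], grip=0.095)

```text
t: 0.6
eef_pos: [295.6, -384.5, 214.6]
tcp_rot: [-3.141, 0.0, -0.032]
ft_force: [-0.2, -0.6, -0.1]
opening: 0.997
```

```bash
python3 -c "
from h import *
go(-94,-21,180,0); print(state()['joints'])"
```

```text
t 0.6 d [ 0.1836 -0.4138  0.0349] now yaw(board) -0.25 twist -0.25 F [-0.2 -0.6 -0.1]
[-1.05177863e+00  2.93326962e-01  1.89141904e+00  2.50530357e-04
  9.57735379e-01  5.51175230e-01]
```

carry_out([
  {"dx": 0.183,"dy": -0.2,"dz": 0.0},
  {"dx": 0.183,"dy": -0.24,"dz": 0.0},
  {"dx": 0.183,"dy": -0.24,"dz": 0.0},
  {"dx": 0.183,"dy": -0.24,"dz": 0.0},
  {"dx": 0.183,"dy": -0.24,"dz": 0.0},
])

```text
schema error: expected keys dx, dy, dz, twist
```

carry_out([
  {"dx": 0,"dy": -0.173,"dz": 0.0},
  {"dx": 0,"dy": -0.173,"dz": 0.0},
  {"dx": 0,"dy": -0.173,"dz": 0.0},
  {"dx": 0,"dy": -0.173,"dz": 0.0},
  {"dx": 0,"dy": -0.173,"dz": 0.0},
])

```text
schema error: expected keys dx, dy, dz, twist
```

```bash
python3 -c "
from h import *
go(-94,-21,110,0); grab('wrist','w1')
p,W,red,z,near=masks('w1')
top=blob(near&(z>70)&(z<94)&~red); print('board',rect(W[top]),np.nanmedian(z[top]))
t=blob(near&(z>75)&(z<100)&red); print('tile',t.sum(),rect(W[t]),np.nanmedian(z[t]))
s=near&(z>98)&(z<112); print('strip',s.sum(), rect(W[blob(s)]) if s.sum()>50 else '')
"
```

```text
t 0.6 d [ 0.1836 -0.4137  0.1049] now yaw(board) -0.25 twist -0.25 F [-0.2 -0.6 -0.1]Traceback (most recent call last):
  File "<string>", line 5, in <module>
    top=blob(near&(z>70)&(z<94)&~red); print('board',rect(W[top]),np.nanmedian(z[top]))
  File "h.py", line 14, in blob
    n,l,s,_=cv2.connectedComponentsWithStats(m.astype(np.uint8)); return l==1+np.argmax(s[1:,4])
                                                                              ~~~~~~~~~^^^^^^^^^
    return _wrapfunc(a, 'argmax', axis=axis, out=out, **kwds)
    return bound(*args, **kwds)
ValueError: attempt to get argmax of an empty sequence
```

View pics/w1.png

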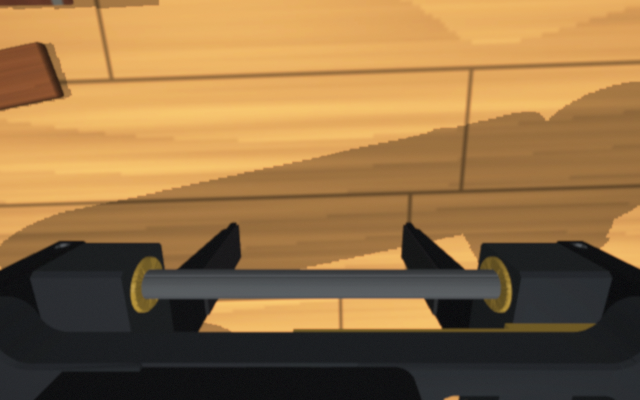

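The moves were refused because all four keys are required. The wrist view is from the old place: the scraper is at top left (30,75), and the fingers are at (235,235) and (405,235).

carry_out([
  {"dx": 0.183,"dy": -0.2,"dz": 0.0,"twist": 0},
  {"dx": 0.183,"dy": -0.24,"dz": 0.0,"twist": 0},
  {"dx": 0.183,"dy": -0.24,"dz": 0.0,"twist": 0},
  {"dx": 0.183,"dy": -0.24,"dz": 0.0,"twist": 0},
  {"dx": 0.183,"dy": -0.24,"dz": 0.0,"twist": 0},
])

```text
t: 1.15
eef_pos: [454.6, -192.9, 214.6]
tcp_rot: [3.142, 0.0, -0.033]
ft_force: [0.3, -1.2, -1.1]
opening: 0.999
```

carry_out([
  {"dx": 0.0,"dy": -0.173,"dz": 0.0,"twist": 0},
  {"dx": 0.0,"dy": -0.173,"dz": 0.0,"twist": 0},
  {"dx": 0.0,"dy": -0.173,"dz": 0.0,"twist": 0},
  {"dx": 0.0,"dy": -0.173,"dz": 0.0,"twist": 0},
  {"dx": 0.0,"dy": -0.173,"dz": 0.0,"twist": 0},
])

```text
t: 1.65
eef_pos: [459.2, -19.3, 214.6]
tcp_rot: [-3.141, 0.0, -0.03]
ft_force: [-0.3, 0.1, 0.4]
opening: 1.0
```

```bash
python3 -c "
from h import *
go(-94,-21,110,0); grab('wrist','w2')
p,W,red,z,near=masks('w2')
print(np.nanpercentile(z,[5,25,50,75,95]))
s=near&(z>98)&(z<112); print('strip',s.sum(), rect(W[blob(s)]) if s.sum()>50 else '')
t=near&(z>82)&(z<98)&red; print('tile',t.sum(),rect(W[blob(t)]),np.nanmedian(z[t]))
"
```

```text
t 1.65 d [ 0.032  -0.0434  0.1046] now yaw(board) -0.1 twist -0.1 F [-0.3  0.1  0.4]
[6.68604441e-02 1.39498257e+00 8.08866611e+01 3.11055202e+02
 3.36202767e+02]
strip 0 
tile 18754 (array([578.4,  16.2]), array([147.5, 100. ]), 85.2) 88.72884199400647
```

View pics/w2.png

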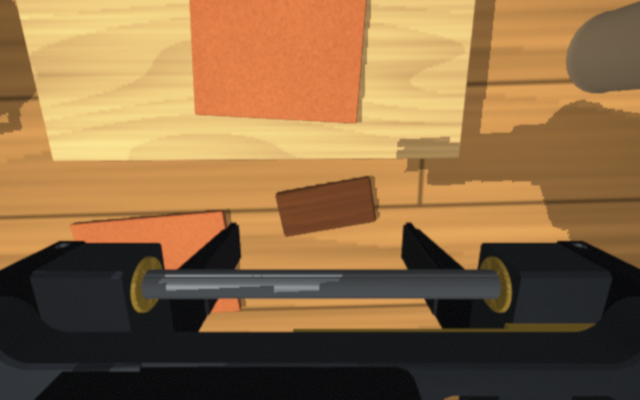

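The wrist view shows the tile's front corners at (195,114) and (358,124), and the board's front corners at (52,160) and (460,158). The crock is at the right edge.

```bash
python3 -c "
from h import *
p,W=cloud('w2')
for u,v in [(198,111),(355,120),(56,156),(456,154),(30,40),(466,40)]: print((u,v),W[v,u].round(1))
z=W[...,2]; b=blob((z>74)&(z<94)); c=cv2.convexHull(W[b][:,:2].astype(np.float32))[:,0]; print(rect(W[b])); print(cv2.approxPolyDP(c,6,True)[:,0].round(1).tolist())
"
```

```text
(198, 111) [536.3  91.1  89.2]
(355, 120) [524.  -52.9  88.1]
(56, 156) [498.1 238.9  80.5]
(456, 154) [ 488.6 -152.5   80.1]
(30, 40) [601.6 235.9  80.8]
(466, 40) [ 590.2 -152.4   81.3]
(array([558.1,  43.5]), array([400.9, 141. ]), 88.53)
[[633.5999755859375, 240.39999389648438], [493.1000061035156, 241.89999389648438], [485.5, -154.89999389648438], [621.7000122070312, -157.5]]
```

```bash
sed -i 's/^B=.*/B=np.array([589,42.5]); YAW=np.radians(-1.4)/' h.py; python3 -c "
from h import *
go(-98,-24,84,0)"
```

```text
t 1.7 d [ 0.0298 -0.0426  0.1306] now yaw(board) -0.35 twist -0.35 F [ 0.6 -0.4  0.6]
```

carry_out([
  {"dx": 0.03,"dy": -0.038,"dz": 0.0,"twist": -0.4},
  {"dx": 0.03,"dy": -0.038,"dz": 0.05,"twist": -0.4},
  {"dx": 0.03,"dy": -0.038,"dz": 0.1,"twist": -0.4},
  {"dx": 0.03,"dy": -0.038,"dz": 0.12,"twist": -0.4},
  {"dx": 0.03,"dy": -0.038,"dz": 0.13,"twist": -0.4},
])

```text
t: 2.2
eef_pos: [490.0, 14.1, 82.5]
tcp_rot: [-3.142, 0.003, -0.027]
ft_force: [0.5, -0.2, 0.8]
opening: 0.999
```

carry_out([
  {"dx": 0.01,"dy": 0,"dz": 0,"twist": 0},
  {"dx": 0.02,"dy": 0,"dz": 0,"twist": 0},
  {"dx": 0.025,"dy": 0,"dz": 0,"twist": 0},
  {"dx": 0.03,"dy": 0,"dz": 0,"twist": 0},
  {"dx": 0.035,"dy": 0,"dz": 0,"twist": 0},
])

```text
t: 2.7
eef_pos: [525.7, 14.3, 85.3]
tcp_rot: [3.141, 0.0, -0.026]
ft_force: [-4.1, -1.1, 4.2]
opening: 0.997
```

carry_out([
  {"dx": 0.004,"dy": 0,"dz": 0,"twist": 0},
  {"dx": 0.008,"dy": 0,"dz": 0,"twist": 0},
  {"dx": 0.012,"dy": 0,"dz": 0,"twist": 0},
  {"dx": 0.016,"dy": 0,"dz": 0,"twist": 0},
  {"dx": 0.018,"dy": 0,"dz": 0,"twist": 0},
])

```text
t: 3.2
eef_pos: [543.9, 13.9, 84.7]
tcp_rot: [3.142, -0.0, -0.026]
ft_force: [-4.9, 0.5, 4.3]
opening: 0.997
```

carry_out([
  {"dx": 0.001,"dy": 0,"dz": 0,"twist": 0},
  {"dx": 0.002,"dy": 0,"dz": 0,"twist": 0},
  {"dx": 0.003,"dy": 0,"dz": 0,"twist": 0},
])

```text
t: 3.5
eef_pos: [546.5, 13.8, 84.7]
tcp_rot: [3.142, 0.0, -0.026]
ft_force: [-4.9, -0.2, 4.4]
opening: 0.995
```

carry_out([
  {"dx": 0.001,"dy": 0,"dz": 0,"twist": 0},
  {"dx": 0.002,"dy": 0,"dz": 0,"twist": 0},
  {"dx": 0.003,"dy": 0,"dz": 0,"twist": 0},
])

```text
t: 3.8
eef_pos: [547.1, 13.8, 84.4]
tcp_rot: [-3.142, 0.006, -0.026]
ft_force: [-18.1, -1.1, 13.3]
opening: 0.999
```

```bash
python3 -c "
from h import *
go(0,0,84,0)"
```

```text
t 3.8 d [ 0.0412 -0.0298  0.0002] now yaw(board) -0.08 twist -0.08 F [-18.1  -1.1  13.3]
```

carry_out([
  {"dx": -0.02,"dy": 0,"dz": 0,"twist": 0},
  {"dx": -0.03,"dy": 0,"dz": -0.03,"twist": 0},
  {"dx": -0.03,"dy": 0,"dz": -0.08,"twist": 0},
  {"dx": -0.03,"dy": 0,"dz": -0.13,"twist": 0},
  {"dx": -0.03,"dy": 0,"dz": -0.13,"twist": 0},
], grip=0.06)

```text
t: 4.3
eef_pos: [522.6, 14.3, 220.7]
tcp_rot: [3.141, -0.012, -0.026]
ft_force: [0.8, -0.4, -1.0]
opening: 0.656
```

```bash
python3 -c "
from h import *
go(20,-130,150,90)
for n in('wrist','side','scene'):
  grab(n,n+'3'); p,W=cloud(n+'3'); q=p.astype(int); z=W[...,2]; near=(W[...,0]>480)&(abs(W[...,1])<300)
  off={'scene':3}.get(n,0)
  t=blob(near&(z>82+off)&(z<98+off)&(q[...,0]>1.6*q[...,1])); print(n,t.sum(),rect(W[t]))
"
```

```text
t 4.3 d [0.085  0.0999 0.0718] now yaw(board) -0.1 twist -90.1 F [ 0.8 -0.4 -1. ]
wrist 19803 (array([613.9,  18.5]), array([149.6, 109.4]), 88.94)
side 694 (array([612.8,  22.8]), array([148.1, 115.7]), 87.87)
scene 891 (array([611.3,  21.2]), array([147.7,  97.2]), 87.7)
```

View pics/wrist3.png

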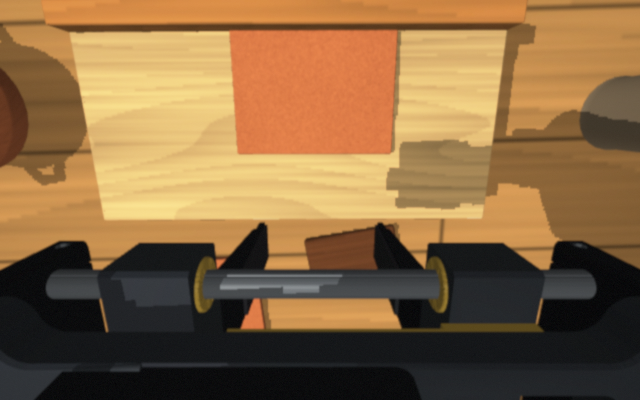

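The tile now lies flush against the strip: its back edge is at row 30, columns 230–396, and its front edge is at row 153. The board ends are at about (72,32)–(104,218) and (507,32)–(483,218).

```bash
python3 -c "
from h import *
p,W=cloud('wrist3'); z=W[...,2]; b=blob((z>74)&(z<94)); print(rect(W[b])); c=cv2.convexHull(W[b][:,:2].astype(np.float32))[:,0]; print(cv2.approxPolyDP(c,6,True)[:,0].round(1).tolist())
"
```

```text
(array([578.6,  42.7]), array([400.6, 181.1]), 88.77)
[[672.0, 240.5], [493.20001220703125, 242.39999389648438], [486.3999938964844, -154.39999389648438], [664.2000122070312, -158.3000030517578]]
```

carry_out([
  {"dx": 0.08,"dy": 0.1,"dz": 0,"twist": -8.5},
  {"dx": 0.08,"dy": 0.1,"dz": 0,"twist": -17},
  {"dx": 0.08,"dy": 0.1,"dz": 0,"twist": -25.5},
  {"dx": 0.08,"dy": 0.1,"dz": 0,"twist": -34},
  {"dx": 0.08,"dy": 0.1,"dz": 0,"twist": -42.5},
])

```text
t: 4.95
eef_pos: [597.0, -88.5, 212.0]
tcp_rot: [-3.139, 0.002, 0.72]
ft_force: [-0.2, 0.2, 0.0]
opening: 0.629
```

carry_out([
  {"dx": 0,"dy": 0,"dz": 0,"twist": -8.5},
  {"dx": 0,"dy": 0,"dz": 0,"twist": -17},
  {"dx": 0,"dy": 0,"dz": 0,"twist": -25.5},
  {"dx": 0,"dy": 0,"dz": 0,"twist": -34},
  {"dx": 0,"dy": 0,"dz": 0,"twist": -42.5},
])

```text
t: 5.45
eef_pos: [596.7, -87.6, 212.4]
tcp_rot: [-3.139, -0.0, 1.463]
ft_force: [-0.2, -0.7, 0.1]
opening: 0.632
```

```bash
python3 -c "
from h import *
go(20,-132,84.5,90)"
```

```text
t 5.45 d [-0.0014  0.0097  0.1279] now yaw(board) 85.24 twist -4.76 F [-0.2 -0.7  0.1]
```

carry_out([
  {"dx": -0.002,"dy": 0.01,"dz": 0,"twist": -4.8},
  {"dx": -0.002,"dy": 0.01,"dz": 0.05,"twist": -4.8},
  {"dx": -0.002,"dy": 0.01,"dz": 0.09,"twist": -4.8},
  {"dx": -0.002,"dy": 0.01,"dz": 0.115,"twist": -4.8},
  {"dx": -0.002,"dy": 0.01,"dz": 0.128,"twist": -4.8},
])

```text
t: 5.95
eef_pos: [605.2, -90.4, 82.5]
tcp_rot: [-3.136, -0.001, 1.541]
ft_force: [-0.0, -0.2, -0.3]
opening: 0.629
```

```bash
python3 -c "
from h import *
go(20,90,84.5,90)"
```

```text
t 5.95 d [ 0.2225 -0.0007 -0.0017] now yaw(board) 89.69 twist -0.31 F [-0.  -0.2 -0.3]
```

carry_out([
  {"dx": 0.01,"dy": 0,"dz": 0,"twist": -0.3},
  {"dx": 0.02,"dy": 0,"dz": 0,"twist": -0.3},
  {"dx": 0.03,"dy": 0,"dz": 0,"twist": -0.3},
  {"dx": 0.04,"dy": 0,"dz": 0,"twist": -0.3},
  {"dx": 0.05,"dy": 0,"dz": 0,"twist": -0.3},
])

```text
t: 6.45
eef_pos: [608.5, -39.8, 87.6]
tcp_rot: [3.14, 0.001, 1.547]
ft_force: [-0.2, -2.8, 0.6]
opening: 0.632
```

carry_out([
  {"dx": 0.012,"dy": 0,"dz": 0,"twist": 0},
  {"dx": 0.024,"dy": 0,"dz": 0,"twist": 0},
  {"dx": 0.036,"dy": 0,"dz": 0,"twist": 0},
  {"dx": 0.048,"dy": 0,"dz": 0,"twist": 0},
  {"dx": 0.06,"dy": 0,"dz": 0,"twist": 0},
])

```text
t: 6.95
eef_pos: [609.9, 20.0, 87.0]
tcp_rot: [3.141, 0.0, 1.546]
ft_force: [0.0, -4.8, 4.8]
opening: 0.634
```

carry_out([
  {"dx": 0.012,"dy": 0,"dz": 0,"twist": 0},
  {"dx": 0.024,"dy": 0,"dz": 0,"twist": 0},
  {"dx": 0.036,"dy": 0,"dz": 0,"twist": 0},
  {"dx": 0.048,"dy": 0,"dz": 0,"twist": 0},
  {"dx": 0.06,"dy": 0,"dz": 0,"twist": 0},
])

```text
t: 7.45
eef_pos: [611.2, 80.0, 87.0]
tcp_rot: [3.141, 0.0, 1.546]
ft_force: [-1.0, -5.1, 5.1]
opening: 0.631
```

```bash
python3 -c "
from h import *
go(20,90,84.5,90)
grab('wrist','w4')"
```

```text
t 7.45 d [ 0.052  -0.0013  0.0024] now yaw(board) 90.0 twist -0.0 F [-1.  -5.1  5.1]
```

View pics/w4.png

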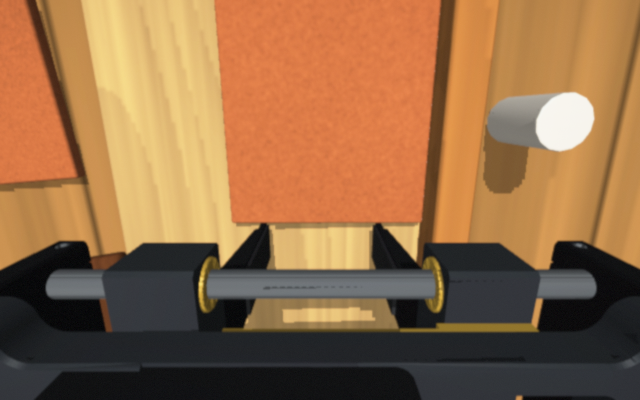

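The tile's near edge is at row 222 (columns 232–422), square and against the strip. The fingers measure z≈87 with an upward force, so they're near the tile's top edge. I'll back off and lower them a little.

carry_out([
  {"dx": -0.01,"dy": 0,"dz": 0,"twist": 0},
  {"dx": -0.01,"dy": 0,"dz": 0,"twist": 0},
  {"dx": -0.01,"dy": 0,"dz": 0.0,"twist": 0},
])

```text
t: 7.8
eef_pos: [610.8, 68.6, 86.4]
tcp_rot: [-3.141, -0.0, 1.545]
ft_force: [0.7, -1.0, -0.6]
opening: 0.63
```

carry_out([
  {"dx": 0,"dy": 0,"dz": 0.001,"twist": 0},
  {"dx": 0,"dy": 0,"dz": 0.002,"twist": 0},
  {"dx": 0,"dy": 0,"dz": 0.003,"twist": 0},
  {"dx": 0,"dy": 0,"dz": 0.003,"twist": 0},
])

```text
t: 8.2
eef_pos: [610.8, 69.2, 83.4]
tcp_rot: [-3.141, 0.0, 1.546]
ft_force: [0.2, 0.1, -0.3]
opening: 0.631
```

```bash
python3 -c "
from h import *
go(20,90,84,90)"
```

```text
t 8.2 d [ 0.0628 -0.0011 -0.0006] now yaw(board) 89.99 twist -0.01 F [ 0.2  0.1 -0.3]
```

Now at z≈83.4 with no contact. Pushing to near the goal, then I'll measure.

carry_out([
  {"dx": 0.01,"dy": 0,"dz": 0,"twist": 0},
  {"dx": 0.02,"dy": 0,"dz": 0,"twist": 0},
  {"dx": 0.03,"dy": 0,"dz": 0,"twist": 0},
  {"dx": 0.04,"dy": 0,"dz": 0,"twist": 0},
  {"dx": 0.048,"dy": 0,"dz": 0,"twist": 0},
])

```text
t: 8.7
eef_pos: [612.0, 118.4, 83.6]
tcp_rot: [3.142, 0.0, 1.547]
ft_force: [-0.0, -1.7, 0.4]
opening: 0.631
```

carry_out([
  {"dx": 0.005,"dy": 0,"dz": 0,"twist": 0},
  {"dx": 0.01,"dy": 0,"dz": 0,"twist": 0},
  {"dx": 0.013,"dy": 0,"dz": 0,"twist": 0},
  {"dx": 0.014,"dy": 0,"dz": 0,"twist": 0},
])

```text
t: 9.1
eef_pos: [612.4, 131.3, 83.6]
tcp_rot: [-3.142, 0.0, 1.546]
ft_force: [-0.2, -2.3, 0.2]
opening: 0.632
```

carry_out([
  {"dx": -0.01,"dy": 0,"dz": 0,"twist": 0},
  {"dx": -0.02,"dy": 0,"dz": -0.02,"twist": 0},
  {"dx": -0.05,"dy": 0,"dz": -0.07,"twist": 0},
  {"dx": -0.09,"dy": 0,"dz": -0.11,"twist": 0},
  {"dx": -0.13,"dy": 0,"dz": -0.13,"twist": 0},
])

```text
t: 9.6
eef_pos: [609.6, 7.5, 211.6]
tcp_rot: [3.139, -0.0, 1.547]
ft_force: [1.1, -0.6, 0.4]
opening: 0.631
```

```bash
cat > m.py <<'E'
from h import *
import sys
k=sys.argv[1]
for n in('wrist','side','scene'):
  grab(n,n+k); p,W=cloud(n+k); q=p.astype(int); z=W[...,2]; near=(W[...,0]>480)&(abs(W[...,1])<340)
  o=3 if n=='scene' else 0
  t=blob(near&(z>82+o)&(z<98+o)&(q[...,0]>1.6*q[...,1])); print(n,t.sum(),rect(W[t]),np.nanmedian(z[t]))
  c,s=np.cos(YAW),np.sin(YAW); d=rect(W[t])[0]-B; print('  board xy',c*d[0]+s*d[1],-s*d[0]+c*d[1])
  b=near&(z>98+o)&(z<110+o)
  if b.sum()>200: print('  strip',rect(W[blob(b)]))
E
python3 m.py 5
```

```text
wrist 4907 (array([616.6, 157.2]), array([ 28.8, 109.8]), 88.7) 88.69758524743504
  board xy 24.78939028385136 115.34008899491492
  strip (array([679.2,  61. ]), array([210.6,  20.8]), 88.8)
side 840 (array([615.1, 222.3]), array([149.1, 111.9]), 89.42) 87.25996802611985
  board xy 21.699303251441865 180.38400771244096
  strip (array([675.9,  68.7]), array([347. ,  26.8]), 88.43)
scene 1378 (array([620.1, 220. ]), array([147.2, 110.3]), 88.98) 90.5900482120205
  board xy 26.754004710098883 178.2068551767075
  strip (array([679. ,  41.4]), array([400.2,  22. ]), 88.69)
```

View pics/wrist5.png

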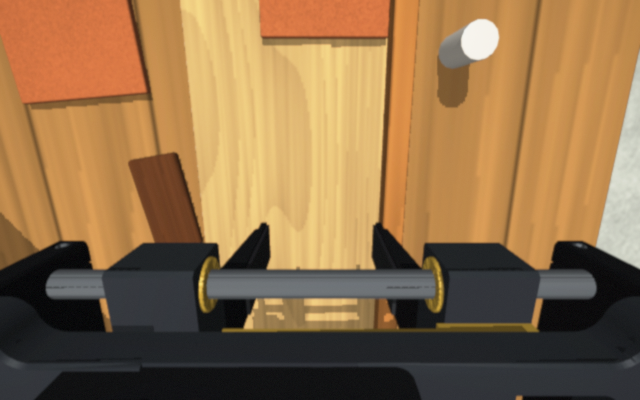

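The tile's near edge is flush and square against the strip at (262–388, 37), and the prop and scraper haven't moved. The three cameras put the tile centre at board x≈22–27 mm and y≈176–180 mm, within 1° of parallel to the strip, so I'm handing it in.

```bash
python3 -c "
from cell import *
print(job_done())"
```

```text
the job is handed in; nothing more can be done
None
```

I pushed the tile square against the back strip with two spread fingers. I then slid it along the strip towards the bowl's end and handed the job in at about 10 s on the robot's clock. `job_done` gives no verdict, so these are my own last checks:

- **Position along the board:** the tile centre is at about y = +176 to +180 mm, so it sticks out about 51 to 55 mm past the end. The target was 32 to 68 mm.
- **Against the strip:** the centre is at x ≈ 24.8 mm by the wrist camera, where touching is 25 mm. The side camera gave 21.7 mm and the scene camera 26.8 mm. All are within tolerance, but they disagree by about 5 mm, which I put down to camera calibration.
- **Angle and flatness:** it is within about 1° of parallel to the strip. Its top measures 87 to 91 mm above the table against an expected 88, so it lies flat; the scene camera reads about 3 mm high.
- **Forces:** the highest reading was about 18 N sideways, when the tile met the strip.
- **Things that went wrong:**
  - Two early move calls were refused because I left out a key; nothing moved.
  - During the slide the fingers rode up to about 87 mm, close to the tile's top edge, so I backed off, lowered them to 83 mm and finished the push.
- **Bowl, crock, prop and scraper:** the arm never went near them. I did not measure them again at the end.

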